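# Tip open the round knock bin

## Robot

A 6-joint arm with a two-finger parallel gripper is mounted at the origin on the work surface. World frame = base frame: x ahead of the robot, y to its left, z up, the work surface at z = 0. Lengths are in m, angles in degrees, forces in N, time in s.
With the tool pointing down it reaches from about 0.4 to 0.825 m from the base axis. Payload 7 kg.
Tool frame: the origin (TCP) lies at the very end of the fingers, on their centre line; the grasp point (between the pads) lies 19 mm behind it; x points along the fingers, y is the direction in which the jaws open and shut, and the axes are right-handed (so a half turn about x gives the same grasp; the last joint's range is limited). The gripper opens to 88 mm and grips with 3 to 60 N. Pads are 19 mm wide; open, the fingers measure 130 mm over their backs; the gripper's body (78 mm by 193 mm) begins 47 mm behind the grasp point.
Start: joints at [90.418, 20.546, 0.682, 0, -70.136, -16.507], TCP at [0.187, 0.649, 0.194] pointing down, gripper open.
Joint ranges: [-176.03, 176.03], [-82.01, 121.73], [-58.28, 71.71], [-173.87, 95.51], [-174.79, -0.11], [-173.66, 173.66]. Speed limits (degrees/s): [136.94, 136.94, 172.46, 180, 180, 180].

## Interface

Orientations are given as [roll, pitch, yaw] about the fixed x, y, z axes, in that order (R = Rz(yaw) Ry(pitch) Rx(roll)).
In Python, from plant import monitor, eyes, ticket gives the robot as it stands. The module is installed in compiled form; this text tells all that it offers.
- The arm moves only by the shell command python3 -m crank 'ROWS'. ROWS is JSON, a list of rows, each an object with "linear": the shift along the world's x, y, z in units of 60 mm (1.0 is 60 mm), a list of three; "rot": the turn, a rotation vector about the world's x, y, z in units of 5 degrees (1.0 is 5 degrees), a list of three; "hand": the opening, from 0 (shut) to 1 (fully open). In form: [{"linear": [tx, ty, tz], "rot": [ax, ay, az], "hand": hand}, ...]. A call has 1 to 20 rows; each row shifts and turns the pose as measured when the row begins; what a row does not reach is not made up. A row lasts 1/8 s, in which the tool goes at most 62.5 mm and 10.7 degrees, less where a joint would pass 70% of its speed; a pose out of reach is approached as far as the arm can. A call is refused whole if a number of a shift passes 1 or a number of a turn 1, either way. A call with a gripper value outside its range is refused whole. The fingers move at their own pace and stop on an object; the grip force is fixed at half the most. Time passes only in rows, so rows that do not move let the fingers close. It gives the time, the measured TCP pose, the force and the opening at its end, in the units of the state.
- monitor.get_obs(): the state, without advancing time (a new reading comes with each control period).
- eyes.snapshot(name): name is "scene" or "top" or "wrist"; returns a dict with "image" (480x640x3 uint8, red, green, blue), "depth" (480x640 float32, m along the optical axis (not along the pixel's ray), 0 where there is no reading), "K" (3x3 intrinsics, pixels), "camera_from_world" (4x4, takes a point from world to camera coordinates); the wrist camera has in their place "hand_eye" (4x4, takes a point from camera to tool coordinates, whose origin is the TCP and whose axes are the tool frame's). Camera axes: x right, y up, looking along -z (the intrinsics and any distortion apply to the point x, -y, -z); pixel columns grow to the right and rows downward; lengths in m; the calibration is good to about 2 mm. A picture is of the moment at which its call begins: read the wrist's pose just before it.
- ticket.close_job(): hands the job in, once; it reports no verdict.
The state is a dict: "clock": time; "joint_pos": joint angles; "qvel": joint speeds; "tau": joint torques, N m; "tool_pos": TCP position; "orientation": TCP orientation; "force": force on the tool from outside, world axes, zero at the start; "moment": the same for the moment, N m; "opening": finger opening in m.
Only numpy, scipy, OpenCV 4.12 (cv2) and the standard library are available. Lean on these libraries where they do the work, as an engineer would, in place of code of your own. Each camera call takes 0.05 s, during which the arm holds its last target.

## Task

Coffee pucks are about to be knocked out. Tip the black lid of the round steel bin fully open (press down the steel tab that sticks out past its hinge) and leave it standing open. Leave the lids of the square and the narrow bin shut.

Things in the scene. Friction and masses are not known exactly. Their poses are not given: they have to be found in the camera images.
- round_tab (a point): On the top face of the round bin's steel press tab, mid-width, 42 mm from the lid's hinge pin, 3 mm above the pin's axis. The tab (48 mm wide, 6 thick) sticks out level 58 mm from the pin, over free space, 118 mm above the counter; moves with the lid. x: along the tab to the pin and lid (bin's middle 114 mm from here), y: along the pin, z: up out of the tab. Takes about 4 to 8 N to push down.
- round_lid (a joint): Lid angle, rad, of the round bin: a fixed steel drum 124 mm across, 110 high, with a flat black round lid 132 mm across, hinged beside the rim. 0 shut (tab level); grows as the tab goes down and the lid's far end tips up; firm stop at 0.70, fully open (tab point then 28 mm lower). Stiff hinge: stays where left. May start up to 0.05 ajar.
- square_lid (a joint): Angle in rad of the same kind of lid on the square bin (124 x 124 mm, 110 mm high, square black lid): 0 shut, 0.70 fully open. Stays shut.
- narrow_lid (a joint): Angle in rad of the same kind of lid on the narrow oblong bin (124 mm long, 80 mm wide, 110 mm high, oblong black lid): 0 shut, 0.70 fully open. Stays shut.
Mind the look-alikes: they are no part of the job. Leave any pink look-alike of the part that bears round_tab alone.

How it is judged:
By the outcome, as a careful person would: the job done as asked, in the order asked, and still so for the second after the job is handed in, with the robot touching nothing.
It also fails if it takes over 32 s, if anything falls off the work surface, if the arm or the gripper's body presses on something with over 40 N, if the wrist force passes 120 N, or if a joint passes its speed limit or range.

## Working session

There is one attempt and no reset: what is moved stays moved. The work goes in short steps, Python scripts to look and compute and a shell command to move; the robot and the scene stay as the last step left them, time stands still between calls to the robot, and variables do not carry over. Pictures are saved under pics/ and viewed, and the job is handed in when it is done.

```bash
mkdir -p pics; python3 - <<'E'
from plant import monitor, eyes
import cv2,numpy as np
print(monitor.get_obs())
for n in ["scene","top"]:
    s=eyes.snapshot(n); cv2.imwrite(f"pics/{n}0.png",s["image"][:,:,::-1]); np.savez(f"{n}0.npz",**s); print(n,s["K"],s["camera_from_world"], s.keys())
E
```

```text
{'clock': 0.0, 'joint_pos': array([ 9.04196510e+01,  2.05897354e+01,  6.32733876e-01, -2.16299819e-02,
       -7.01370351e+01, -1.65069963e+01]), 'qvel': array([-0.03998454, -0.02230795,  0.02540516, -0.13151763,  0.00804072,
       -0.08284093]), 'tau': array([-8.63951955e-04, -5.82716918e+01,  2.93047106e+01,  6.99704289e+00,
        6.87337102e-03, -1.72168834e-04]), 'tool_pos': array([0.18691302, 0.64801529, 0.19312929]), 'orientation': array([  94.30736306,   89.90378937, -101.78734815]), 'force': array([0.51641481, 0.50744637, 0.37904261]), 'moment': array([-0.04748187, -0.04213003,  0.01638246]), 'opening': 0.08741416084522122}
scene [[446.15925954   0.         315.20663959]
 [  0.         446.15925954 238.8112037 ]
 [  0.           0.           1.        ]] [[ 0.50670353  0.86211399 -0.00331708 -0.25489363]
 [-0.66032882  0.39057315  0.64141911  0.25126742]
 [ 0.55427194 -0.32281896  0.7671835  -1.22521105]
 [ 0.          0.          0.          1.        ]] dict_keys(['image', 'depth', 'K', 'camera_from_world'])
top [[469.76272312   0.         316.38635917]
 [  0.         469.76272312 235.65785734]
 [  0.           0.           1.        ]] [[-0.01977887 -0.99969069  0.01507702 -0.00606385]
 [ 0.98778732 -0.01720788  0.15485512 -0.53273169]
 [-0.15454778  0.01795575  0.98782214 -1.07552649]
 [ 0.          0.          0.          1.        ]] dict_keys(['image', 'depth', 'K', 'camera_from_world'])
```

View pics/scene0.png

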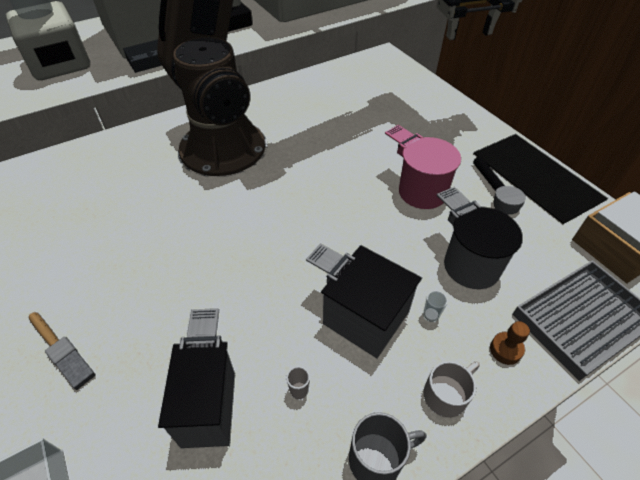

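View pics/top0.png

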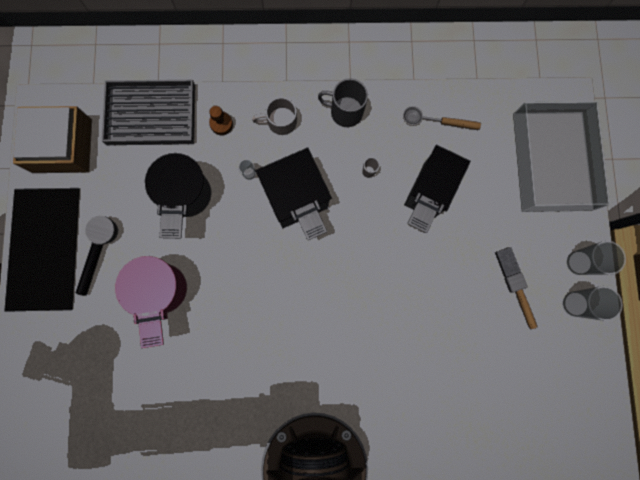

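The scene shows the round black bin at (483,245) with its steel tab at (458,202), and the pink look-alike at (428,170). In the top view the round bin is at (175,182) with its tab at (172,222), and the pink one is at (146,290). Next I'll measure the tab.

```bash
cat > h.py <<'E'
import numpy as np,cv2
def ray(s,u,v,z):
    K=s["K"];T=s["camera_from_world"];R=T[:3,:3];c=-R.T@T[:3,3]
    d=R.T@np.array([(u-K[0,2])/K[0,0],-(v-K[1,2])/K[1,1],-1.]);return c+d*(z-c[2])/d[2]
def pts(s):
    K=s["K"];T=s["camera_from_world"];v,u=np.mgrid[:480,:640];D=s["depth"]
    p=np.stack([(u-K[0,2])/K[0,0]*D,-(v-K[1,2])/K[1,1]*D,-D],-1)
    return (p-T[:3,3])@T[:3,:3]
def proj(s,p):
    q=s["camera_from_world"][:3,:3]@p+s["camera_from_world"][:3,3];K=s["K"]
    return K[0,0]*q[0]/-q[2]+K[0,2],K[1,2]-K[1,1]*q[1]/-q[2]
E
python3 - <<'E'
from h import *
for n,seed in [("top",(175,182)),("scene",(483,230))]:
    s=dict(np.load(n+"0.npz"));P=pts(s);im=s["image"].astype(int)
    print(n,"lid seed",P[seed[1],seed[0]])
    ok=(P[...,2]>.095)&(P[...,2]<.16)&(s["depth"]>0)
    black=ok&(im.max(2)<60)
    sat=im.max(2)-im.min(2)
    steel=ok&(im.max(2)>=85)&(sat<30)
    for nm,m in (("black",black),("steel",steel)):
        k,l,st,c=cv2.connectedComponentsWithStats(m.astype(np.uint8))
        for i in range(1,k):
            if st[i,4]<120: continue
            q=P[l==i]; 
            r=cv2.minAreaRect((q[:,:2]*1000).astype(np.float32))
            print(nm,st[i],c[i].round(1),"mean",q.mean(0).round(4),"z",np.percentile(q[:,2],[5,50,95]).round(4),"rect mm",np.round(r[0],1),np.round(r[1],1),round(r[2],1))
s=dict(np.load("top0.npz"))
cv2.imwrite("pics/crop.png",cv2.resize(s["image"][130:360,90:260,::-1],None,fx=3,fy=2.6,interpolation=cv2.INTER_CUBIC)[:598])
E
```

```text
top lid seed [0.64767645 0.29990802 0.11877435]
black [ 412  145   58   70 2169] [440.4 178. ] mean [ 0.6474 -0.2976  0.1204] z [0.1165 0.1206 0.1244] rect mm [ 644.  -295.9] [ 86.9 142.1] 62.1
black [ 255  148   77   74 3251] [293.3 184.2] mean [0.6386 0.0351 0.1188] z [0.1156 0.1189 0.1221] rect mm [632.7  32.1] [146.9 131.7] 23.3
black [ 145  153   59   64 2681] [174.2 182.1] mean [0.6478 0.3019 0.118 ] z [0.1149 0.1183 0.1214] rect mm [644.1 304. ] [131.2 143.3] 84.1
black [587 244  16  30 128] [592.7 259.5] mean [ 0.4574 -0.631   0.1092] z [0.098  0.1096 0.1193] rect mm [ 459.  -633.1] [66.6 24.7] 4.4
steel [ 17 107  52  50 899] [ 46.5 128.1] mean [0.7879 0.6068 0.0966] z [0.0951 0.0963 0.0989] rect mm [779. 617.] [120.5 120.4] 0.9
steel [ 14 121  25  36 288] [ 24.2 143.5] mean [0.7511 0.6553 0.0965] z [0.0951 0.0962 0.0986] rect mm [763.1 651.2] [55.3 85.8] 89.6
steel [408 203  28  30 424] [422.2 216.5] mean [ 0.56   -0.252   0.1175] z [0.1144 0.1175 0.1205] rect mm [ 558.4 -251.4] [48.2 52.6] 62.3
steel [299 211  28  29 462] [311.7 224.4] mean [ 0.5461 -0.0046  0.1178] z [0.11
[... 1762 characters left out ...]
 [193.8 174.9] 1.6
steel [438 187  44  30 549] [456.9 200.7] mean [0.5584 0.3081 0.1188] z [0.1167 0.1188 0.1208] rect mm [557.2 308.6] [66.2 74.4] 89.2
steel [599 191  41  51 838] [625.5 213.9] mean [0.7519 0.6039 0.0964] z [0.0951 0.0962 0.098 ] rect mm [765.1 619.6] [ 93.1 121.7] 0.7
steel [306 243  49  29 601] [325.9 257.5] mean [ 0.5468 -0.0022  0.1184] z [0.1162 0.1184 0.1206] rect mm [550.5   5.6] [72.3 61.1] 22.1
steel [178 308  43  41 836] [202.4 324.9] mean [ 0.5622 -0.2519  0.1177] z [0.1155 0.1177 0.1203] rect mm [ 565.3 -255.6] [67.5 74.7] 62.1
steel [352 412  59  62 550] [381.4 443.3] mean [ 0.8609 -0.1     0.1001] z [0.0978 0.1002 0.1021] rect mm [858.9 -99.1] [83.  83.1] 86.1
```

View pics/crop.png

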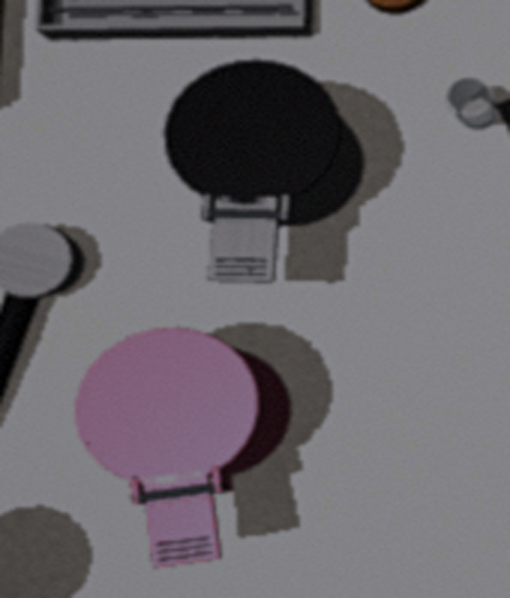

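The lid centre is at about (0.650, 0.302) and the tab rectangle centre at (0.549, 0.307), z 0.118. The tab's tip is then at x≈0.522 and the pin at about 0.580. This puts round_tab at about (0.538, 0.307, 0.118), 112–114 mm from the bin's middle, as the task says. Now I'll work out the move.

```bash
python3 - <<'E'
from plant import monitor
from scipy.spatial.transform import Rotation as Ro
import numpy as np
o=monitor.get_obs();R=Ro.from_euler("xyz",o["orientation"],degrees=True)
print(R.as_matrix().round(3))
a=np.radians(-2.6)
for sg in(1,-1):
    x=np.array([0,0,-1.]);y=sg*np.array([-np.sin(a),np.cos(a),0]);G=Ro.from_matrix(np.c_[x,y,np.cross(x,y)])
    print(sg,np.degrees((G*R.inv()).as_rotvec())/5)
print((np.array([.540,.307,.16])-o["tool_pos"])/.06)
E
```

```text
[[-0.    -0.277 -0.961]
 [-0.001 -0.961  0.277]
 [-1.     0.001 -0.   ]]
1 [-1.86007280e-03 -2.47618042e-02 -3.33010809e+01]
-1 [ 1.69625987e-02 -1.27420717e-03  2.69891005e+00]
[ 5.8839525  -5.68491023 -0.55370075]
```

```bash
python3 -m crank '[{"linear":[0.5,-0.5,0],"rot":[0,0,0.5],"hand":0},{"linear":[0.5,-0.5,0],"rot":[0,0,0.5],"hand":0},{"linear":[0.5,-0.5,0],"rot":[0,0,0.5],"hand":0},{"linear":[0.5,-0.5,0],"rot":[0,0,0.5],"hand":0},{"linear":[0.5,-0.5,0],"rot":[0,0,0.5],"hand":0},{"linear":[0.5,-0.5,0],"rot":[0,0,0.2],"hand":0},{"linear":[0.5,-0.5,0],"rot":[0,0,0],"hand":0},{"linear":[0.5,-0.5,0],"rot":[0,0,0],"hand":0},{"linear":[0.5,-0.5,0],"rot":[0,0,0],"hand":0},{"linear":[0.5,-0.5,0],"rot":[0,0,0],"hand":0}]'
```

```text
clock: 1.35
tool_pos: [0.4913, 0.3377, 0.1883]
orientation: [75.0, 89.5, -106.9]
force: [0.3, 0.7, 0.5]
opening: 0.0012
```

```bash
python3 -m crank '[{"linear":[0.45,-0.3,-0.2],"rot":[0,0,0],"hand":0},{"linear":[0.35,-0.2,-0.3],"rot":[0,0,0],"hand":0},{"linear":[0.05,0,-0.2],"rot":[0,0,0],"hand":0},{"linear":[0,0,0],"rot":[0,0,0],"hand":0}]'
python3 - <<'E'
from plant import monitor,eyes
import cv2
for n in["scene","wrist"]:
    s=eyes.snapshot(n);cv2.imwrite(f"pics/{n}1.png",s["image"][:,:,::-1])
o=monitor.get_obs();print(o["tool_pos"],o["force"],o["orientation"])
E
```

```text
clock: 1.85
tool_pos: [0.5447, 0.3036, 0.1439]
orientation: [68.1, 89.4, -114.0]
force: [-0.3, -0.9, -0.8]
opening: 0.0005
[0.54492135 0.30438508 0.14528662] [0.20088761 0.1812783  0.17927408] [  74.74410296   89.48562235 -107.29448226]
```

View pics/scene1.png

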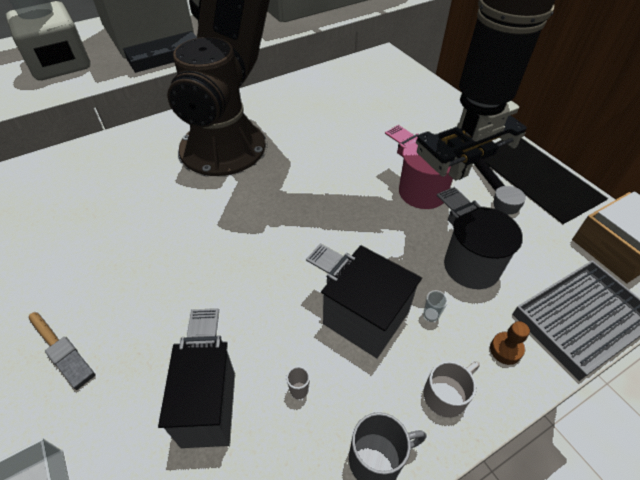

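View pics/wrist1.png

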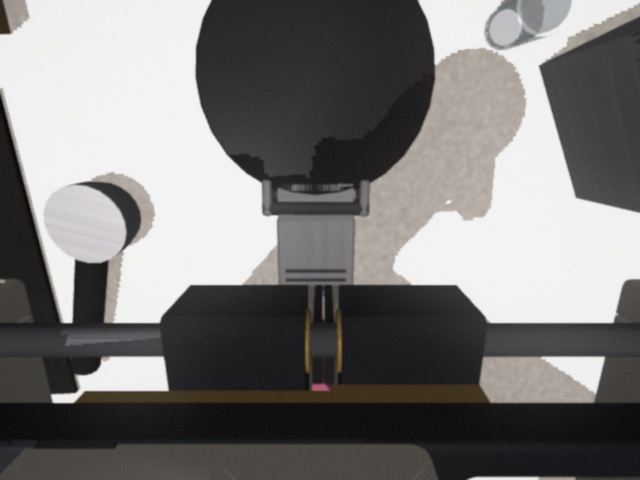

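The wrist view shows the shut fingers (323,290) centred on the round bin's tab (316,250), and the pink bin is clear. I'll lower onto the tab in small steps.

```bash
python3 -m crank '[{"linear":[-0.06,0.05,-0.2],"rot":[0,0,0],"hand":0},{"linear":[-0.02,0,-0.2],"rot":[0,0,0],"hand":0},{"linear":[0,0,-0.1],"rot":[0,0,0],"hand":0},{"linear":[0,0,-0.1],"rot":[0,0,0],"hand":0}]'
python3 -m crank '[{"linear":[0,0,-0.1],"rot":[0,0,0],"hand":0},{"linear":[0,0,-0.1],"rot":[0,0,0],"hand":0}]'
```

```text
clock: 2.45
tool_pos: [0.5389, 0.3096, 0.1087]
orientation: [85.7, 89.6, -96.1]
force: [-0.1, -0.1, 0.2]
opening: 0.0002
clock: 2.7
tool_pos: [0.5389, 0.3097, 0.0959]
orientation: [86.3, 89.6, -95.6]
force: [-0.1, 0.2, -0.5]
opening: 0.0006
```

There's no contact force at z 0.096, so I'll look before going further.

```bash
python3 - <<'E'
from plant import monitor,eyes
import cv2,numpy as np
from h import proj
for n in["scene","wrist","top"]:
    s=eyes.snapshot(n);np.savez(n+"2.npz",**s)
    im=s["image"][:,:,::-1].copy()
    o=monitor.get_obs()
    if n!="wrist":
        print(n,proj(s,o["tool_pos"])); 
    else: print(s["hand_eye"].round(4))
    if n=="scene": im=cv2.resize(im[60:300,360:600],(600,600))
    if n=="top": im=cv2.resize(im[130:360,90:320],(600,600))
    cv2.imwrite(f"pics/{n}2.png",im)
print(o["tool_pos"],o["force"],o["tau"])
E
```

```text
scene (np.float64(448.2219637679781), np.float64(202.5883290535064))
[[-2.000e-04  2.759e-01 -9.612e-01 -1.895e-01]
 [ 1.000e+00 -5.000e-04 -3.000e-04 -1.100e-03]
 [-5.000e-04 -9.612e-01 -2.759e-01 -7.490e-02]
 [ 0.000e+00  0.000e+00  0.000e+00  1.000e+00]]
top (np.float64(172.31410538925402), np.float64(231.67829999987333))
[0.53875202 0.30945382 0.09590441] [0.21227717 0.62117914 0.34967379] [ 1.95661891e-02 -5.39334333e+01  2.56859100e+01  6.07045725e+00
  1.24855251e-01 -8.56580191e-04]
```

View pics/scene2.png

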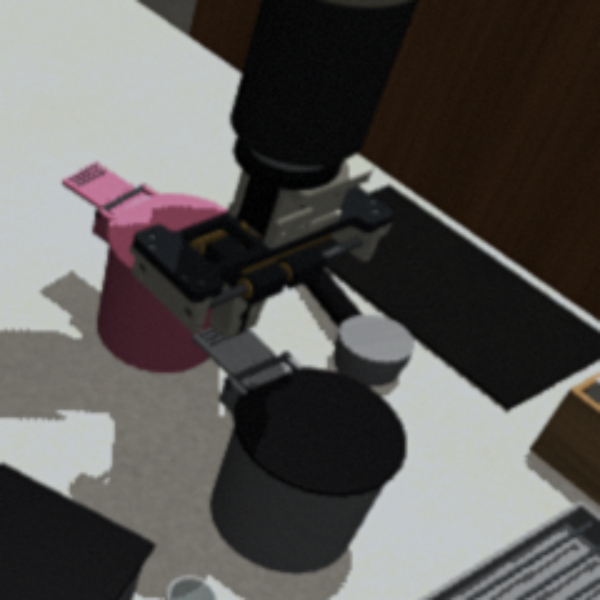

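View pics/wrist2.png

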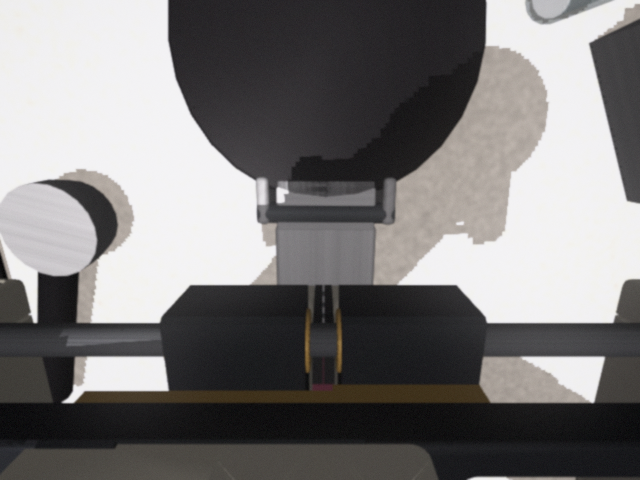

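View pics/top2.png

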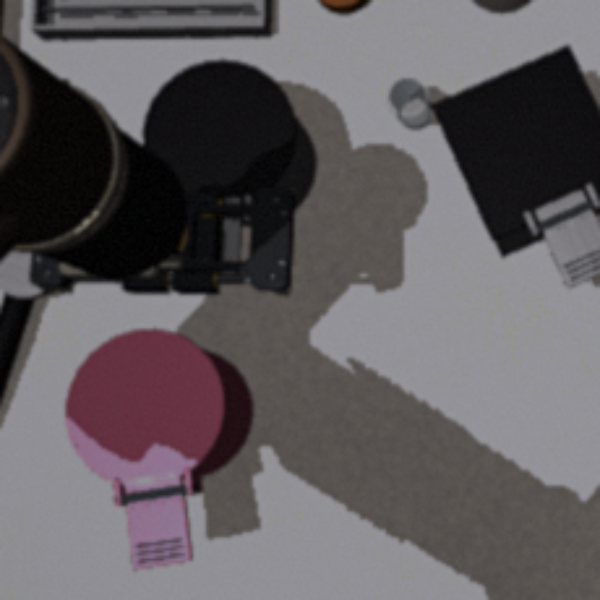

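```bash
python3 - <<'E'
from h import *
from plant import monitor
from scipy.spatial.transform import Rotation as Ro
o=monitor.get_obs()
R=Ro.from_euler("xyz",o["orientation"],degrees=True).as_matrix();print(R.round(3))
s=dict(np.load("wrist2.npz"));K=s["K"];v,u=np.mgrid[:480,:640];D=s["depth"]
p=np.stack([(u-K[0,2])/K[0,0]*D,-(v-K[1,2])/K[1,1]*D,-D],-1)
H=s["hand_eye"];t=p@H[:3,:3].T+H[:3,3];w=t@R.T+o["tool_pos"]
for n,(x,y) in dict(tabnear=(325,275),tabmid=(325,250),tabtop=(325,232),tabL=(285,250),tabR=(368,250),lid0=(325,150),lid1=(325,60),lid2=(325,10),fing=(322,300),blk=(250,300),blk2=(400,330),blk3=(250,340)).items(): print(n,"tool",t[y,x].round(4),"world",w[y,x].round(4))
Hi=np.linalg.inv(H)
for q in([0,0,0],[-.019,0,0],[0,0,.0095],[0,0,-.0095]):
    c=Hi[:3,:3]@np.array(q)+Hi[:3,3];print(q,K[0,0]*c[0]/-c[2]+K[0,2],K[1,2]-K[1,1]*c[1]/-c[2])
s=dict(np.load("scene2.npz"));P=pts(s)
for cx,cy in[(205,335),(225,345),(250,360),(238,315),(230,300),(215,310),(300,440),(200,320)]:
    x=int(360+cx/2.5);y=int(60+cy/2.5);print((cx,cy),s["image"][y,x],P[y,x].round(4))
E
```

```text
[[-0.001 -0.033 -0.999]
 [-0.007 -0.999  0.033]
 [-1.     0.007  0.001]]
tabnear tool [-0.0213 -0.     -0.0109] world [0.5497 0.3093 0.1172]
tabmid tool [-0.0212 -0.     -0.0237] world [0.5624 0.3089 0.1171]
tabtop tool [-0.1895 -0.0011 -0.0749] world [0.6138 0.3094 0.2853]
tabL tool [-0.0217 -0.0192 -0.0238] world [0.5632 0.328  0.1174]
tabR tool [-0.0213  0.0206 -0.0237] world [0.5618 0.2882 0.1174]
lid0 tool [-0.0223 -0.0001 -0.0703] world [0.609  0.3075 0.1181]
lid1 tool [-0.0232 -0.0002 -0.1063] world [0.645  0.3064 0.119 ]
lid2 tool [-0.023  -0.0003 -0.1245] world [0.6633 0.3058 0.1188]
fing tool [-0.0219 -0.0015  0.0022] world [0.5366 0.3112 0.1178]
blk tool [-0.1112 -0.018  -0.0389] world [0.5783 0.327  0.207 ]
blk2 tool [-0.121   0.015  -0.0366] world [0.575  0.2941 0.217 ]
blk3 tool [-0.1208 -0.0164 -0.0341] world [0.5735 0.3256 0.2166]
[0, 0, 0] 324.78372023922896 279.6871188169621
[-0.019, 0, 0] 324.9693151294511 293.5953213063283
[0, 0, 0.0095] 324.7518386576724 295.4960199107652
[0, 0, -0.0095] 324.8164369182539 263.4641236714518
(205, 335) [58 60 61] [0.5267 0.2961 0.1172]
(225, 345) [71 73 74] [0.546  0.3003 0.1198]
(250, 360) [71 72 75] [0.5688 0.3076 0.1183]
(238, 315) [51 52 47] [0.5481 0.301  0.1553]
(230, 300) [42 42 39] [0.5453 0.2897 0.1746]
(215, 310) [46 45 41] [0.5303 0.2946 0.1494]
(300, 440) [21 21 21] [0.6544 0.2806 0.1195]
(200, 320) [61 61 56] [0.5728 0.2268 0.2059]
```

```bash
python3 - <<'E'
from h import *
s=dict(np.load("scene2.npz"));P=pts(s)
np.set_printoptions(linewidth=200)
for x in(443,446,449,452,455,458,461):
    print(x,[(y,*(P[y,x]*1000).round(0).astype(int)) for y in range(176,206,3)])
cv2.imwrite("pics/sc2b.png",cv2.resize(cv2.convertScaleAbs(s["image"][140:240,400:520,::-1],alpha=1.8),(720,600),interpolation=cv2.INTER_NEAREST))
s=dict(np.load("scene2.npz"))
E
```

```text
443 [(176, np.int64(574), np.int64(224), np.int64(238)), (179, np.int64(574), np.int64(227), np.int64(229)), (182, np.int64(574), np.int64(229), np.int64(220)), (185, np.int64(476), np.int64(355), np.int64(74)), (188, np.int64(478), np.int64(355), np.int64(66)), (191, np.int64(520), np.int64(304), np.int64(117)), (194, np.int64(529), np.int64(296), np.int64(120)), (197, np.int64(537), np.int64(289), np.int64(121)), (200, np.int64(540), np.int64(287), np.int64(116)), (203, np.int64(473), np.int64(378), np.int64(1))]
446 [(176, np.int64(574), np.int64(232), np.int64(235)), (179, np.int64(565), np.int64(246), np.int64(213)), (182, np.int64(528), np.int64(296), np.int64(152)), (185, np.int64(529), np.int64(297), np.int64(145)), (188, np.int64(532), np.int64(296), np.int64(139)), (191, np.int64(533), np.int64(298), np.int64(130)), (194, np.int64(533), np.int64(301), np.int64(120)), (197, np.int64(539), np.int64(295), np.int64(120)), (200, np.int64(546), np.int64(290), np.int64(119)), (203, np.int64(552), np.int64(285), np.int64(118))]
449 [(176, np.int64(534), np.int64(292), np.int64(175)
[... 1869 characters left out ...]
325), np.int64(117)), (197, np.int64(551), np.int64(318), np.int64(119)), (200, np.int64(558), np.int64(312), np.int64(118)), (203, np.int64(566), np.int64(304), np.int64(120))]
461 [(176, np.int64(572), np.int64(276), np.int64(212)), (179, np.int64(574), np.int64(276), np.int64(206)), (182, np.int64(547), np.int64(317), np.int64(157)), (185, np.int64(549), np.int64(318), np.int64(151)), (188, np.int64(549), np.int64(321), np.int64(141)), (191, np.int64(463), np.int64(445), np.int64(0)), (194, np.int64(548), np.int64(329), np.int64(119)), (197, np.int64(554), np.int64(324), np.int64(118)), (200, np.int64(561), np.int64(317), np.int64(118)), (203, np.int64(566), np.int64(313), np.int64(116))]
```

View pics/sc2b.png

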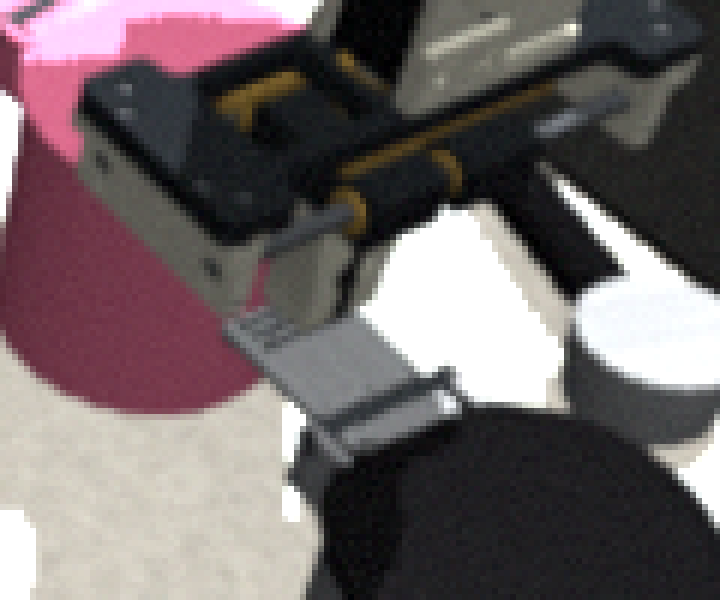

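```bash
python3 - <<'E'
from h import *
s=dict(np.load("scene0.npz"));P=pts(s)
print(proj(s,np.array([.187,.648,.193])))
for dx in(-.055,.055): print(proj(s,np.array([.187,.648,.193])+dx*np.array([.277,.961,0])))
m=(s["depth"]>0)&(np.linalg.norm(P[...,:2]-[.187,.648],axis=-1)<.12)&(P[...,2]>.15)
q=P[m];print(len(q),q[:,2].min(),np.percentile(q[:,2],[1,5,20,50]))
i=np.argsort(q[:,2])[:300];print(q[i[::15]].round(3))
cv2.imwrite("pics/s0c.png",cv2.resize(cv2.convertScaleAbs(s["image"][0:60,420:540,::-1],alpha=2),(800,400),interpolation=cv2.INTER_NEAREST))
E
```

```text
(np.float64(465.3003542913436), np.float64(48.42727297376041))
(np.float64(446.15251638251624), np.float64(51.05166745665136))
(np.float64(484.1711486244466), np.float64(45.84084996499175))
1416 0.22613571147369782 [0.22934923 0.23703912 0.26357563 0.30425824]
[[0.19  0.696 0.226]
 [0.178 0.599 0.229]
 [0.196 0.695 0.231]
 [0.16  0.593 0.234]
 [0.193 0.693 0.236]
 [0.175 0.593 0.237]
 [0.19  0.694 0.24 ]
 [0.18  0.606 0.241]
 [0.16  0.597 0.243]
 [0.182 0.604 0.245]
 [0.178 0.59  0.247]
 [0.178 0.593 0.249]
 [0.182 0.602 0.251]
 [0.195 0.691 0.253]
 [0.172 0.589 0.255]
 [0.182 0.596 0.257]
 [0.17  0.591 0.259]
 [0.213 0.688 0.26 ]
 [0.16  0.592 0.262]
 [0.173 0.586 0.264]]
```

View pics/s0c.png

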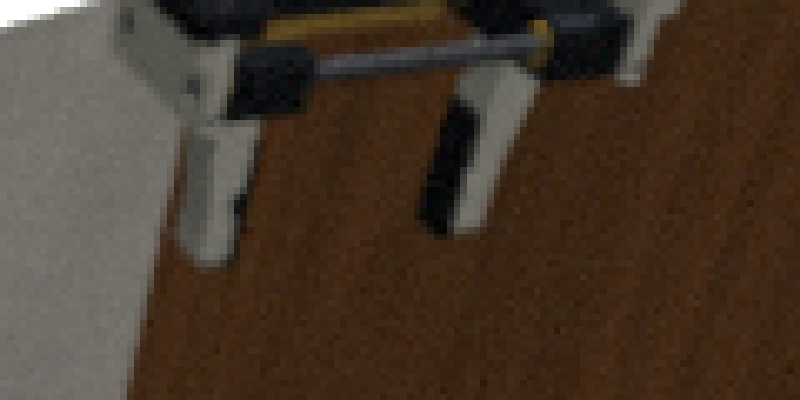

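The reported TCP is about 30 mm below where the cameras see the fingertips. In the start picture the tips are at z≈0.227 while the TCP read 0.193. So the tips are now at about 0.125, just above the tab, with no contact yet. The body's underside is at about 0.20, well clear. I'll go on down in small steps.

```bash
python3 -m crank '[{"linear":[0,-0.03,-0.08],"rot":[0,0,0],"hand":0},{"linear":[0,0,-0.08],"rot":[0,0,0],"hand":0}]'
python3 -m crank '[{"linear":[0,0,-0.1],"rot":[0,0,0],"hand":0},{"linear":[0,0,-0.1],"rot":[0,0,0],"hand":0}]'
```

```text
clock: 3.1
tool_pos: [0.5392, 0.3078, 0.0865]
orientation: [90.7, 89.7, -91.2]
force: [0.0, -0.4, 0.7]
opening: 0.0001
clock: 3.35
tool_pos: [0.5399, 0.308, 0.0759]
orientation: [109.9, 89.7, -71.9]
force: [-0.6, -2.0, 8.5]
opening: 0.0006
```

Contact at about 8.5 N upward, which is within the stated tab force. I'll keep pressing.

```bash
python3 -m crank '[{"linear":[0,0,-0.1],"rot":[0,0,0],"hand":0},{"linear":[0,0,-0.1],"rot":[0,0,0],"hand":0}]'
python3 - <<'E'
from plant import monitor,eyes
from h import *
s=eyes.snapshot("scene");P=pts(s)
cv2.imwrite("pics/sc3.png",cv2.resize(cv2.convertScaleAbs(s["image"][140:290,400:560,::-1],alpha=1.8),(640,600)))
print(monitor.get_obs()["tool_pos"],monitor.get_obs()["force"])
E
```

```text
clock: 3.6
tool_pos: [0.5426, 0.3083, 0.0666]
orientation: [151.5, 89.5, -30.2]
force: [-0.4, -1.8, 9.5]
opening: 0.0005
[0.54230602 0.30833988 0.06588459] [ 1.83869849e-02 -2.36357773e-03  6.21099991e+00]
```

View pics/sc3.png

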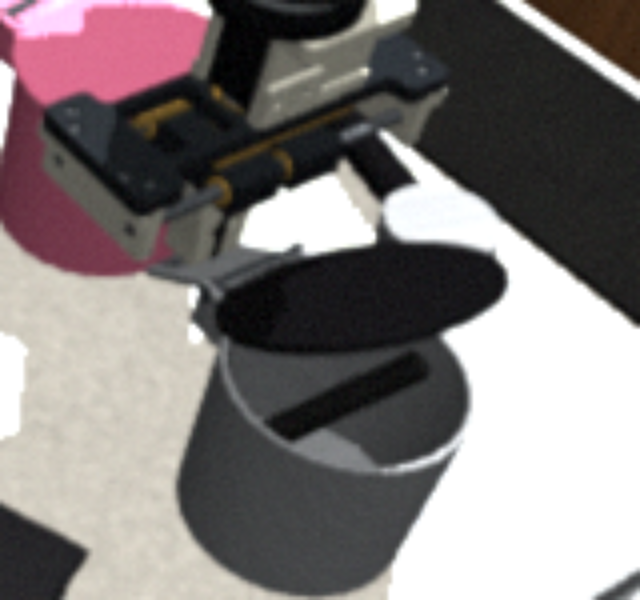

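The round lid is opening as the fingers push the tab down. On to the stop.

```bash
python3 -m crank '[{"linear":[-0.03,0,-0.1],"rot":[0,0,0],"hand":0},{"linear":[-0.02,0,-0.1],"rot":[0,0,0],"hand":0}]'
python3 -m crank '[{"linear":[-0.02,0,-0.1],"rot":[0,0,0],"hand":0},{"linear":[0,0,-0.1],"rot":[0,0,0],"hand":0}]'
```

```text
clock: 3.9
tool_pos: [0.5425, 0.3093, 0.06]
orientation: [173.1, 89.2, -8.6]
force: [-19.0, -8.7, 54.9]
opening: 0.0003
clock: 4.15
tool_pos: [0.543, 0.3092, 0.0601]
orientation: [179.6, 88.8, -1.8]
force: [-24.0, -5.3, 48.4]
opening: 0.0001
```

```bash
cat > a.py <<'E'
import sys
from plant import monitor,eyes
from h import *
s=eyes.snapshot("scene");P=pts(s);im=s["image"].astype(int)
m=(im.max(2)<60)&(P[...,2]>.125)&(P[...,0]>.59)&(P[...,0]<.74)&(abs(P[...,1]-.303)<.07)&(s["depth"]>0)
m=cv2.erode(m.astype(np.uint8),np.ones((3,3)))>0
q=P[m];c=np.median(q,0);q=q[np.linalg.norm(q-c,axis=1)<.09]
A=np.c_[q[:,:2],np.ones(len(q))];k=np.linalg.lstsq(A,q[:,2],rcond=None)[0]
r=abs(A@k-q[:,2])<.004;k=np.linalg.lstsq(A[r],q[r,2],rcond=None)[0]
print(len(q),r.mean(),"tilt rad",np.arctan(np.hypot(*k[:2])),k, "zmax",q[:,2].max(),q[:,0].min(),q[:,0].max())
cv2.imwrite(f"pics/sc{sys.argv[1]}.png",cv2.resize(cv2.convertScaleAbs(s["image"][140:290,400:560,::-1],alpha=1.8),(640,600)))
o=monitor.get_obs();print(o["tool_pos"],o["force"])
E
python3 a.py 4
```

```text
951 0.9978969505783386 tilt rad 0.6943795020314268 [ 0.83234169 -0.02528275 -0.35308795] zmax 0.20712280630627067 0.5960709037591583 0.6835595483840585
[0.54289541 0.3092767  0.06008247] [-21.59919625  -7.27556549  46.3732022 ]
```

View pics/sc4.png

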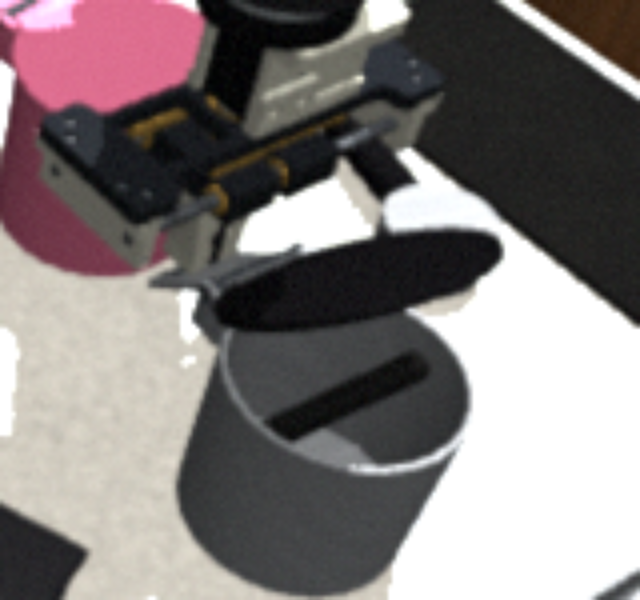

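At the stop the force rises to about 50 N and the lid plane measures 0.694 rad. I'll lift off and back away.

```bash
python3 -m crank '[{"linear":[0,0,0.15],"rot":[0,0,0],"hand":0},{"linear":[0,0,0.3],"rot":[0,0,0],"hand":0},{"linear":[-0.2,0,0.5],"rot":[0,0,0],"hand":0},{"linear":[-0.3,0,0.6],"rot":[0,0,0],"hand":0},{"linear":[-0.3,0.3,0.6],"rot":[0,0,0],"hand":0},{"linear":[-0.3,0.3,0.5],"rot":[0,0,0],"hand":0},{"linear":[-0.3,0.3,0.3],"rot":[0,0,0],"hand":0},{"linear":[0,0,0],"rot":[0,0,0],"hand":0},{"linear":[0,0,0],"rot":[0,0,0],"hand":0}]'
python3 a.py 5; python3 - <<'E'
from plant import eyes
from h import *
for n in("scene","top"):
    s=eyes.snapshot(n);cv2.imwrite(f"pics/{n}6.png",s["image"][:,:,::-1])
    P=pts(s);b=dict(np.load(n+"0.npz"))
    for nm,p in dict(sq=[.64,.034,.118],sqtab=[.546,-.004,.118],nar=[.646,-.297,.118],nartab=[.56,-.252,.118]).items():
        u,v=map(int,proj(s,np.array(p)));print(n,nm,P[v-2:v+3,u-2:u+3,2].mean().round(4),pts(b)[v-2:v+3,u-2:u+3,2].mean().round(4))
E
```

```text
clock: 5.32
tool_pos: [0.4563, 0.364, 0.2429]
orientation: [-173.9, 88.7, 4.7]
force: [0.0, -0.2, -0.6]
opening: 0.0003
912 0.9989035087719298 tilt rad 0.694606366250049 [ 0.83272032 -0.02547325 -0.35341695] zmax 0.2087460200994731 0.5949808967924589 0.6834769222989243
[0.45650405 0.36392945 0.24288942] [-0.02165168  0.23761466  0.38802701]
scene sq 0.1189 0.1193
scene sqtab 0.1183 0.1184
scene nar 0.1202 0.1465
scene nartab 0.1176 0.1177
top sq 0.1184 0.1184
top sqtab 0.1176 0.118
top nar 0.1203 0.121
top nartab 0.117 0.1584
```

View pics/scene6.png

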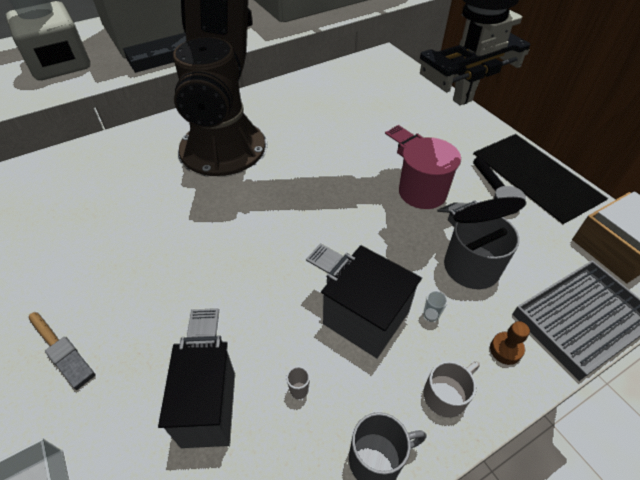

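The round lid stands open at (488,210) with the robot clear. The square and narrow lids are still shut, and nothing else has moved.

```bash
python3 -c "
from plant import ticket
print(ticket.close_job())"
```

```text
the job is handed in; nothing more can be done
None
```

The round bin's lid is fully open and standing by itself. I pressed its steel tab down with the shut fingers until it hit the stop, then lifted the arm clear and handed the job in at about 5.5 s of the 32 s allowed.

- **Round lid:** the scene camera measured its tilt at 0.694 rad at the stop and 0.695 rad after the arm let go. The stop is at 0.70, so the difference is within measuring error.
- **Other bins:** the square and narrow lids and tabs read about 0.117–0.120 m high at the end, so they stayed shut. Two of the starting depth readings for the narrow bin (0.147 and 0.158) looked like bad readings. The other readings there hadn't changed. The pink bin was not touched.
- **Forces:** about 6–10 N while pressing and 55 N at the most at the stop. Only the fingertips appeared to be in contact. The wrist read about 0 N once clear.
- **What disagreed:** the fingertips were about 30 mm higher in the cameras than the reported tool position. I therefore found contact by small downward steps and the force reading.

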